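# Set the trial onions into the leaning pots

## Task

Set the red onion in the pot with the red rim and the yellow onion in the pot with the yellow rim: lower each one gently right down to the bottom of its leaning pot, without knocking or pressing it against the pot and without dropping it in, and let it go there. Leave the white pot's planted onion, the spare white onion in the tray and everything else on the bench where they are.

Things in the scene. Friction and masses are not known exactly. Their poses are not given: they have to be found in the camera images.
- pot_red: fixed stand holding a deep square black pot with a red rim band, leaning 32 degrees to the robot (mouth to -x at yaw 0). Origin: centre of the stand base, on the table; z up. Pot inside 140 x 140 mm, 88 mm deep, walls 4 mm, outside 154 mm over the rim band; mouth centre 49 mm ahead of the origin (-x), 123 mm up; low front rim about 83 mm up, back rim about 164 mm up
- pot_red_floor (a point): centre of the inner floor of the red-rimmed pot. z points up along the pot's leaning axis, out through the mouth (mouth centre at z = 88 mm); y runs level across the pot, -x points to its low front wall; the inner walls are at x, y = +-70 mm
- pot_yellow: fixed stand holding a deep square black pot with a yellow rim band, leaning 32 degrees to the robot (mouth to -x at yaw 0). Origin: centre of the stand base, on the table; z up. Pot inside 140 x 140 mm, 88 mm deep, walls 4 mm, outside 154 mm over the rim band; mouth centre 49 mm ahead of the origin (-x), 123 mm up; low front rim about 83 mm up, back rim about 164 mm up
- pot_yellow_floor (a point): centre of the inner floor of the yellow-rimmed pot. z points up along the pot's leaning axis, out through the mouth (mouth centre at z = 88 mm); y runs level across the pot, -x points to its low front wall; the inner walls are at x, y = +-70 mm
- pot_white: fixed stand holding a deep square black pot with a white rim band, leaning 32 degrees to the robot (mouth to -x at yaw 0). Origin: centre of the stand base, on the table; z up. Pot inside 140 x 140 mm, 88 mm deep, walls 4 mm, outside 154 mm over the rim band; mouth centre 49 mm ahead of the origin (-x), 123 mm up; low front rim about 83 mm up, back rim about 164 mm up
- pot_white_floor (a point): centre of the inner floor of the white-rimmed pot. z points up along the pot's leaning axis, out through the mouth (mouth centre at z = 88 mm); y runs level across the pot, -x points to its low front wall; the inner walls are at x, y = +-70 mm
- onion_red_center (a point): centre of the red onion, standing in the blue tray: purple-red onion, 52 mm in diameter at its widest, which is here, 23 mm above its flat 20 mm base; the bulb is 47 mm high, with a dry neck 10 mm thick above it to 60 mm; about 75 g. z runs from base to neck
- onion_yellow_center (a point): centre of the yellow onion, standing in the blue tray: yellow-brown onion, 52 mm in diameter at its widest, which is here, 23 mm above its flat 20 mm base; the bulb is 47 mm high, with a dry neck 10 mm thick above it to 60 mm; about 75 g. z runs from base to neck
- onion_spare_center (a point): centre of the spare white onion, standing in the blue tray; it stays there: white onion, 52 mm in diameter at its widest, which is here, 23 mm above its flat 20 mm base; the bulb is 47 mm high, with a dry neck 10 mm thick above it to 60 mm; about 75 g. z runs from base to neck
- onion_planted_center (a point): centre of the white onion already lying in the white-rimmed pot; it stays there: white onion, 52 mm in diameter at its widest, which is here, 23 mm above its flat 20 mm base; the bulb is 47 mm high, with a dry neck 10 mm thick above it to 60 mm; about 75 g. z runs from base to neck
- onion_red: the red onion; origin at the centre of its flat base, z towards the neck
- onion_yellow: the yellow onion; origin at the centre of its flat base, z towards the neck
- tray: fixed shallow blue tray, 300 (x) x 170 (y) mm, 14 mm high, walls and floor 4 mm; origin under its centre. The three onions stand in a row along its x, about 85 mm apart
- amber_jar: amber glass jar with black cap, 60 mm diameter, 85 mm high, bystander; origin under its centre
- white_bottle: white plastic bottle with blue cap, 60 mm diameter, 110 mm high, bystander; origin under its centre
- dish: clear closed culture dish, 90 mm diameter, 14 mm high, lying near the robot, bystander; origin under its centre
- brush: small brush, 130 mm long, lying on the table near the robot, bystander
- onion_spare: the spare white onion; origin at the centre of its base
- onion_planted: the planted white onion; origin at the centre of its base
Mind the look-alikes: they are no part of the job. What is shaped like the pot_red but purple is not meant.

How it is judged:
By the outcome, as a careful person would: the job done as asked, in the order asked, and still so for the second after the job is handed in, with the robot touching nothing.
It also fails if it takes over 70 s, if anything falls off the work surface, if the arm or the gripper's body presses on something with over 40 N, if the wrist force passes 120 N, or if a joint passes its speed limit or range.

## Robot

A 6-joint arm with a two-finger parallel gripper is mounted at the origin on the work surface. World frame = base frame: x ahead of the robot, y to its left, z up, the work surface at z = 0. Lengths are in m, angles in rad, forces in N, time in s.
With the tool pointing down it reaches from about 0.35 to 0.8 m from the base axis. Payload 7.3 kg.
Tool frame: the origin (TCP) lies between the finger pads; the fingertips stand 14 mm ahead of it and the grasp point (between the pads) lies 5 mm behind it (tip_extent is the distance from the TCP to the fingertips, in m); z points along the fingers, y is the line along which they close (so a half turn about z gives the same grasp; the last joint's range is limited). The gripper opens to 85 mm and grips with 20 to 120 N. Pads are 22 mm wide; open, the fingers measure 114 mm over their backs; the gripper's body (76 mm by 85 mm) begins 54 mm behind the grasp point. The pads swing forward as they close: fully open they stand 13 mm farther back than shut.
Start: joints at [-1.414, 0.342, 1.524, -0, 1.275, -0.146], TCP at [0.157, -0.501, 0.245] pointing down, gripper open.
Joint ranges: [-2.53, 2.53], [-0.77, 2.02], [0.04, 2.7], [-1, 4.14], [0.28, 2.66], [-3.11, 3.11]. Speed limits (rad/s): [2.57, 2.57, 3.14, 3.14, 3.14, 3.14].

## Interface

Orientations are given as a rotation vector (axis times angle).
In Python, from plant import * gives the robot as it stands.
- The arm moves only by the shell command python3 -m jog 'ROWS' [OPENING]. ROWS is JSON, a list of rows, each a list of 6 numbers: the shift along the tool's x, y, z each as a share of 4 cm, from -1 to 1, then the turn, a rotation vector about the tool's x, y, z each as a share of 5 degrees, from -1 to 1. A call has 1 to 12 rows; each row shifts and turns the commanded pose from where the row before left it, along the tool's axes as they then stand; what a row does not reach is not made up. A row lasts 1/10 s, in which the tool goes at most 50 mm and 8.59 degrees, less where a joint would pass 70% of its speed; a pose out of reach is approached as far as the arm can. A call with a number of a shift or a turn outside -1 to 1 is refused whole. A call with a gripper value outside its range is refused whole. OPENING is the opening, from 0 (shut) to 1 (fully open), set as the call begins (- or left out, the last holds). The fingers move at their own pace and stop on an object; the grip force is fixed at half the most. Time passes only in rows, so rows that do not move let the fingers close. It gives the time, the measured TCP pose, the force, the opening and the grip force at its end, in the units of the state.
- get_state(): the state, without advancing time (a new reading comes with each control period).
- camera(name): name is "side" or "top" or "wrist"; returns (picture, depth): 400x640x3 uint8, blue, green, red; 400x640 float32, m along the optical axis (not along the pixel's ray), 0 where there is no reading.
- get_calibration(name): a dict with "intrinsics" (3x3 intrinsics, pixels), "k1" (the pictures are not rectified: a ray, as slopes to the right and down, at radius r is drawn at 1 + k1 r^2 times it, then the intrinsics apply), "view" (4x4, takes a point from world to camera coordinates). Camera axes: x right, y down, z forward; pixel columns grow to the right and rows downward; lengths in m; the calibration is good to about 2 mm. A picture is of the moment at which its call begins: read the wrist's pose just before it. get_calibration takes no time and is no camera call; for the wrist camera it gives the pose at the moment of the call.
- hand_in(): hands the job in; it is judged then, once.
The state is a dict: "time": time; "joint_positions": joint angles; "qvel": joint speeds; "joint_torque": joint torques, N m; "tool_pos": TCP position; "tool_rot": TCP orientation; "force": force on the tool from outside, world axes, zero at the start; "torque": the same for the moment, N m; "finger_gap": finger opening in m; "finger_force": force on a finger pad.
Only numpy, scipy, OpenCV 4.12 (cv2) and the standard library are available. Lean on these libraries where they do the work, as an engineer would, in place of code of your own. Each camera call takes 0.05 s, during which the arm holds its last target. There are 200 camera calls.

## Working session

There is one attempt and no reset: what is moved stays moved. The work goes in short steps, Python scripts to look and compute and a shell command to move; the robot and the scene stay as the last step left them, time stands still between calls to the robot, and variables do not carry over. Pictures are saved under pics/ and viewed, at most 10 in all, crops included, and the job is handed in when it is done.

```bash
ls; mkdir -p pics; python3 - <<'E'
from plant import *
import cv2,numpy as np
s=get_state();print(s)
for n in("top","side"):
    p,d=camera(n);cv2.imwrite(f"pics/{n}0.png",p);np.savez(f"pics/{n}0.npz",p=p,d=d)
    c=get_calibration(n);print(n,c)
    print((d==0).mean())
E
```

```text
pics
{'time': 0.0, 'joint_positions': array([-1.41402050e+00,  3.42733872e-01,  1.52505856e+00,  5.08398917e-08,
        1.27537127e+00, -1.46019484e-01]), 'qvel': array([-1.01484348e-03, -3.86308821e-04, -9.86224644e-04, -3.09417942e-04,
       -9.13555637e-04,  4.17916680e-05]), 'joint_torque': array([-1.08137967e-03, -4.33672965e+01, -2.46017540e+01, -1.21145895e-04,
        7.80590577e-03, -3.58947602e-05]), 'tool_pos': array([ 0.15649952, -0.50072356,  0.24460565]), 'tool_rot': array([-3.10410371e+00, -4.73577874e-01,  1.31891742e-05]), 'force': array([1.02798424, 0.03354789, 0.35242654]), 'torque': array([ 0.00790246,  0.01314845, -0.01793715]), 'finger_force': 0.0, 'finger_gap': 0.08534659058481295}
top {'intrinsics': array([[389.47955445,   0.        , 319.00070131],
       [  0.        , 389.47955445, 208.74220658],
       [  0.        ,   0.        ,   1.        ]]), 'k1': -0.051596214237237266, 'view': array([[ 2.11659599e-02, -9.99770533e-01,  3.29889403e-03,
        -2.38967245e-02],
       [-9.93693757e-01, -2.14004921e-02, -1.10066958e-01,
         5.11001978e-01],
       [ 1.10112299e-01, -9.48417583e-04, -9.93918700e-01,
         8.83703170e-01],
       [ 0.00000000e+00,  0.00000000e+00,  0.00000000e+00,
         1.00000000e+00]])}
0.0038671875
side {'intrinsics': array([[422.44229148,   0.        , 314.17454487],
       [  0.        , 422.44229148, 196.76674522],
       [  0.        ,   0.        ,   1.        ]]), 'k1': -0.03711645279372514, 'view': array([[-0.79045608, -0.61216776, -0.02073196,  0.4149775 ],
       [-0.28523305,  0.39783585, -0.87199125,  0.19895623],
       [ 0.54205285, -0.68335735, -0.48908225,  0.9513039 ],
       [ 0.        ,  0.        ,  0.        ,  1.        ]])}
0.0038828125
```

View pics/top0.png

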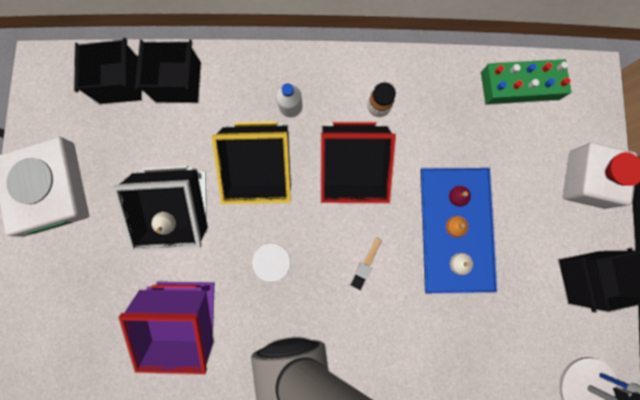

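View pics/side0.png

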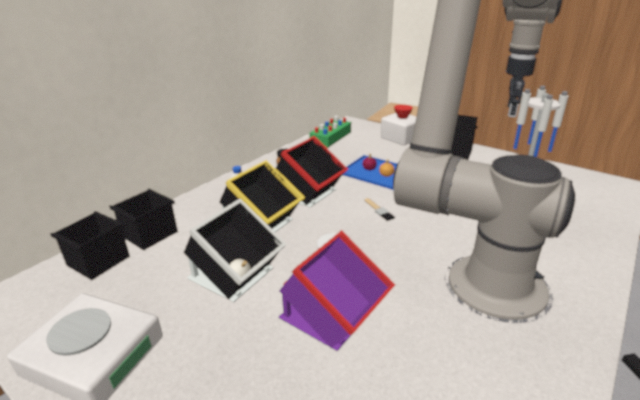

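The top view shows the red-rimmed black pot around (358,163), the yellow one at (252,167) and the white one at (163,210), with the purple decoy at (165,330). The tray holds red (460,196), yellow (457,226) and white (461,264) onions. The side view confirms the same layout and shows the pots leaning towards the robot.

```bash
cat > h.py <<'E'
import cv2,numpy as np
from scipy.spatial.transform import Rotation as R
def rays(c,uv):
    uv=np.asarray(uv,float).reshape(-1,1,2)
    K=c["intrinsics"]; n=cv2.undistortPoints(uv,K,np.array([c["k1"],0,0,0.]))[:,0]
    return np.c_[n,np.ones(len(n))]
def world(c,uv,z):
    V=c["view"]; return (rays(c,uv)*np.asarray(z).reshape(-1,1)-V[:3,3])@V[:3,:3]
def onplane(c,uv,h):
    V=c["view"];o=-V[:3,:3].T@V[:3,3];r=rays(c,uv)@V[:3,:3]
    return o+r*((h-o[2])/r[:,2])[:,None]
def pts(c,d,m):
    v,u=np.nonzero(m&(d>0));return world(c,np.c_[u,v],d[v,u]),np.c_[u,v]
E
cat > m.py <<'E'
from plant import *
from h import *
f=np.load("pics/top0.npz");p,d=f["p"],f["d"];c=get_calibration("top")
hsv=cv2.cvtColor(p,cv2.COLOR_BGR2HSV);H,S,V=[hsv[...,i].astype(int) for i in range(3)]
box=lambda u0,u1,v0,v1:np.pad(np.ones((v1-v0,u1-u0),bool),((v0,400-v1),(u0,640-u1)))
redm=((H<8)|(H>165))&(S>120)&(V>60)
yel=(H>15)&(H<35)&(S>110)&(V>80)
for n,m in(("red",redm&box(312,402,115,210)),("yellow",yel&box(205,298,115,210)),):
    P,uv=pts(c,d,m)
    # rim normal by robust plane
    k=np.ones(len(P),bool)
    for _ in range(5):
        C=P[k].mean(0);N=np.linalg.svd(P[k]-C)[2][2];N*=np.sign(N[2]);e=(P-C)@N;k=abs(e)<.006
    print(n,m.sum(),k.sum(),"normal",N,"lean",np.degrees(np.arccos(N[2])),"yaw",np.degrees(np.arctan2(-N[1],-N[0])),"rms",e[k].std())
    # in-plane axes
    y=np.cross([0,0,1],-N*[1,1,0]);y=np.cross(N,[-N[0],-N[1],0]);y/=np.linalg.norm(y);x=np.cross(y,N)
    q=np.c_[(P[k]-C)@x,(P[k]-C)@y].astype(np.float32)
    (cx,cy),wh,a=cv2.minAreaRect(q)
    print(" rect centre",C+x*cx+y*cy,"size",wh,"ang",a, "z range",P[k][:,2].min(),P[k][:,2].max())
for n,m in(("or",(((H<12)|(H>150))&(S>80)&box(440,480,175,212))),("oy",(H>8)&(H<30)&(S>110)&box(437,477,210,245)),("ow",(S<90)&box(440,480,245,285))):
    P,uv=pts(c,d,m);i=P[:,2].argmax()
    (cu,cv),r=cv2.minEnclosingCircle(uv.astype(np.float32))
    print(n,m.sum(),"px centre",cu,cv,r,"median@27mm",onplane(c,uv.mean(0),.027),onplane(c,[[cu,cv]],.027),"top",P[i],np.percentile(P[:,2],[5,50]))
E
python3 m.py
```

```text
red 1487 427 normal [-0.38932046  0.04450084  0.92002677] lean 23.07000453698233 yaw -6.520829639210892 rms 0.002989796196798599
 rect centre [ 0.59199486 -0.09075074  0.11296071] size (0.15313266217708588, 0.15031102299690247) ang 7.15568208694458 z range 0.07736006923670477 0.14405758306079602
yellow 1578 419 normal [-0.36180102 -0.06621338  0.92990097] lean 21.580616800108995 yaw 10.370960550042927 rms 0.0029988394870365575
 rect centre [0.58656259 0.13263351 0.11107151] size (0.15154947340488434, 0.15406759083271027) ang 83.1267318725586 z range 0.07809708591097057 0.14334102043717364
or 296 px centre 459.5 195.5 10.12432861328125 median@27mm [[ 0.54956728 -0.34468335  0.027     ]] [[ 0.55031729 -0.34560908  0.027     ]] top [ 0.55315861 -0.34090523  0.06233119] [0.0312588  0.04426733]
oy 317 px centre 456.5 226.5 10.12432861328125 median@27mm [[ 0.47724869 -0.3373066   0.027     ]] [[ 0.47649764 -0.33708004  0.027     ]] top [ 0.4749298  -0.33299979  0.06711902] [0.03174149 0.04421211]
ow 397 px centre 461.0 263.5 11.543496131896973 median@27mm [[ 0.39025072 -0.34608769  0.027     ]] [[ 0.39032714 -0.34646685  0.027     ]] top [ 0.39477406 -0.34528267  0.06720733] [0.02395889 0.04269927]
```

```bash
python3 - <<'E'
import cv2,numpy as np
p=cv2.imread("pics/top0.png");cv2.imwrite("pics/crop0.png",cv2.resize(p[110:215,205:405],None,fx=4,fy=4,interpolation=cv2.INTER_CUBIC))
E
```

```text
(no output)
```

View pics/crop0.png

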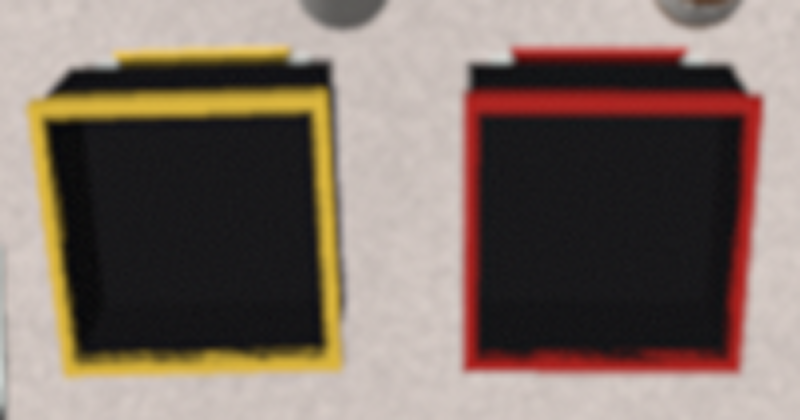

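The crop shows the full rims. The inner edges are clean: yellow corners around (48,120), (312,115), (325,350), (75,350), and red around (480,115), (745,115), (730,355), (478,355), in 4x crop pixels. I'll cast the inner corners onto the known inner-edge heights and check with the floor plane from depth.

```bash
cat > m2.py <<'E'
exec(open("m.py").read().split("for n,m in")[0])
def quad(hole):
    cn=max(cv2.findContours(hole.astype(np.uint8),cv2.RETR_EXTERNAL,cv2.CHAIN_APPROX_NONE)[0],key=cv2.contourArea)[:,0].astype(np.float32)
    x0,y0=cn.min(0);x1,y1=cn.max(0);L=[]
    # fit each side on the contour points near it, away from corners
    mx,my=(x0+x1)/2,(y0+y1)/2;a=.32
    sides=[(abs(cn[:,0]-mx)<a*(x1-x0))&(cn[:,1]<my),(abs(cn[:,1]-my)<a*(y1-y0))&(cn[:,0]>mx),(abs(cn[:,0]-mx)<a*(x1-x0))&(cn[:,1]>my),(abs(cn[:,1]-my)<a*(y1-y0))&(cn[:,0]<mx)]
    off=[(0,-.5),(.5,0),(0,.5),(-.5,0)]
    for s,o in zip(sides,off):
        vx,vy,px,py=cv2.fitLine(cn[s]+np.float32(o),cv2.DIST_HUBER,0,.01,.01).ravel();L.append(np.cross([px,py,1],[px+vx,py+vy,1]))
    q=[np.cross(L[i],L[(i+1)%4]) for i in range(4)]
    return np.array([k[:2]/k[2] for k in q])  # back-right, front-right, front-left, back-left
s32,c32=np.sin(np.radians(32)),np.cos(np.radians(32))
for n,b,seed in(("red",box(312,402,115,210),(358,165)),("yellow",box(205,298,115,210),(250,167))):
    dark=(V<85)&(S<140)&b
    col=(redm if n=="red" else yel)
    hole=(V<75)&b&~col
    k,lab=cv2.connectedComponents(hole.astype(np.uint8));hole=lab==lab[seed[1],seed[0]]
    q=quad(hole)
    hb,hf=.123+.070*s32,.123-.070*s32
    W=np.vstack([onplane(c,q[[0,3]],hb),onplane(c,q[[1,2]],hf)]) # BR,BL,FR,FL
    print(n,"quad",q.round(1).tolist());print(W.round(4).tolist())
    print(" widths back/front",np.linalg.norm(W[0]-W[1]),np.linalg.norm(W[2]-W[3])," sides",np.linalg.norm(W[0]-W[2]),np.linalg.norm(W[1]-W[3]))
    M=W.mean(0);xd=(W[0]+W[1]-W[2]-W[3]);yd=(W[1]-W[0])+(W[3]-W[2])
    yaws=[np.arctan2(xd[1],xd[0]),np.arctan2(-yd[0],yd[1])];yaw=np.mean(yaws)
    # floor plane from depth
    P,uv=pts(c,d,cv2.erode(hole.astype(np.uint8),np.ones((25,25)))>0);kk=np.ones(len(P),bool)
    for _ in range(6):
        C=np.median(P[kk],0);C=P[kk].mean(0);N=np.linalg.svd(P[kk]-C)[2][2];N*=np.sign(N[2]);e=(P-C)@N;kk=abs(e)<.004
    Nn=np.array([-s32*np.cos(yaw),-s32*np.sin(yaw),c32])
    print(" mouth",M,"yaws deg",np.degrees(yaws),"floor lean",np.degrees(np.arccos(N[2])),"yaw",np.degrees(np.arctan2(-N[1],-N[0])),"depth of floor below mouth along axis",np.median((M-P)@Nn))
    print(" origin",M+[.049*np.cos(yaw),.049*np.sin(yaw),-.123],"floor centre",M-Nn*.088)
E
python3 m2.py
```

```text
red quad [[391.2, 138.5], [384.8, 196.3], [324.5, 197.9], [324.5, 138.5]]
[[0.6448, -0.1578, 0.1601], [0.6415, -0.021, 0.1601], [0.5357, -0.1575, 0.0859], [0.5294, -0.0245, 0.0859]]
 widths back/front 0.13677003407675686 0.1331063855043354  sides 0.13196970231298352 0.1345391694642014
 mouth [ 0.58785707 -0.09019783  0.123     ] yaws deg [0.81848356 2.04410841] floor lean 32.101591873017995 yaw 0.9356737788577055 depth of floor below mouth along axis 0.08658240980962283
 origin [ 0.63684179 -0.0889739   0.        ] floor centre [ 0.63447542 -0.08903302  0.04837177]
yellow quad [[281.7, 138.1], [285.3, 197.5], [223.8, 197.5], [216.5, 140.2]]
[[0.6404, 0.0665, 0.1601], [0.6336, 0.2001, 0.1601], [0.5283, 0.0616, 0.0859], [0.5254, 0.1974, 0.0859]]
 widths back/front 0.13382369174751862 0.13582792454824788  sides 0.13455464156495028 0.13117133346460877
 mouth [0.58192896 0.13139732 0.123     ] yaws deg [1.9518147  2.07179082] floor lean 32.007834390898 yaw 2.2608103953195617 depth of floor below mouth along axis 0.0870725842422901
 origin [0.63089876 0.13311748 0.        ] floor centre [0.62853311 0.13303438 0.04837177]
```

```bash
cat > plan.py <<'E'
from plant import *
from h import *
def Rtool(lean,yaw):  # tool pointing down, its back leaning `lean` deg to +x, turned by yaw
    a=np.radians(lean);z=np.array([-np.sin(a),0,-np.cos(a)]);y=np.array([0,-1.,0])
    return R.from_euler("z",yaw,degrees=True)*R.from_matrix(np.c_[np.cross(y,z),y,z])
def go(name,g,Rt,behind=.005):
    """units of the moves: turn first (share of 5 deg), then shift in the turned tool axes (share of 4 cm)"""
    s=get_state();R0=R.from_rotvec(s["tool_rot"]);p=np.asarray(g)+behind*Rt.as_matrix()[:,2]
    t=np.degrees((R0.inv()*Rt).as_rotvec())/5;d=Rt.inv().apply(p-s["tool_pos"])/.04
    d0=R0.inv().apply(p-s["tool_pos"])/.04
    print(name,"TCP",p.round(4),"turn",t.round(2),"then shift",d.round(2),"(shift in present axes",d0.round(2),")")
E
python3 - <<'E'
from plan import *
Rg=Rtool(20,0);on=np.array([.550,-.345,.030])
go("above red",on-.13*Rg.as_matrix()[:,2],Rg)
E
```

```text
above red TCP [ 0.5928 -0.345   0.1475] turn [ 0.59 -3.97  3.44] then shift [11.08 -3.89 -1.45] (shift in present axes [11.57 -0.46  2.43] )
```

```bash
python3 -m jog '[[0,0,0,0.1,-0.66,0.57],[0,0,0,0.1,-0.66,0.57],[0,0,0,0.1,-0.66,0.57],[0,0,0,0.1,-0.66,0.57],[0,0,0,0.1,-0.66,0.57],[0,0,0,0.1,-0.66,0.57]]' 1
python3 -m jog '[[0.92,-0.32,-0.12,0,0,0],[0.92,-0.32,-0.12,0,0,0],[0.92,-0.32,-0.12,0,0,0],[0.92,-0.32,-0.12,0,0,0],[0.92,-0.32,-0.12,0,0,0],[0.92,-0.32,-0.12,0,0,0],[0.92,-0.32,-0.12,0,0,0],[0.92,-0.32,-0.12,0,0,0],[0.92,-0.32,-0.12,0,0,0],[0.92,-0.32,-0.12,0,0,0],[0.92,-0.32,-0.12,0,0,0],[0.92,-0.32,-0.12,0,0,0]]'
python3 -m jog '[[0,0,0,0,0,0],[0,0,0,0,0,0]]'
python3 - <<'E'
from plan import *
Rg=Rtool(20,0);on=np.array([.550,-.345,.030])
go("above red",on-.13*Rg.as_matrix()[:,2],Rg);print(get_state()["joint_positions"])
c=get_calibration("wrist");p,d=camera("wrist");cv2.imwrite("pics/w0.png",p);np.savez("pics/w0.npz",p=p,d=d,K=c["intrinsics"],V=c["view"],k1=c["k1"])
print(c["view"].round(3).tolist())
E
```

```text
time: 0.7
tool_pos: [0.1566, -0.5009, 0.2451]
tool_rot: [3.093, -0.001, -0.548]
force: [0.9, -0.5, 0.3]
finger_gap: 0.0855
finger_force: 0.0
time: 1.9
tool_pos: [0.5923, -0.3461, 0.1478]
tool_rot: [-3.094, -0.002, 0.546]
force: [-0.3, -1.5, 0.0]
finger_gap: 0.0854
finger_force: 0.0
time: 2.1
tool_pos: [0.5913, -0.3462, 0.147]
tool_rot: [-3.093, -0.005, 0.548]
force: [-0.1, -0.7, 0.4]
finger_gap: 0.0852
finger_force: 0.0
above red TCP [ 0.5928 -0.345   0.1475] turn [0.   0.02 0.03] then shift [ 0.03 -0.03 -0.02] (shift in present axes [ 0.03 -0.03 -0.02] )
[-0.56125563  0.92094389  0.79492164 -0.18605672  1.72319963  1.00588459]
[[0.003, -1.0, -0.001, -0.349], [-0.808, -0.003, 0.59, 0.421], [-0.59, -0.001, -0.808, 0.61], [0.0, 0.0, 0.0, 1.0]]
```

View pics/w0.png

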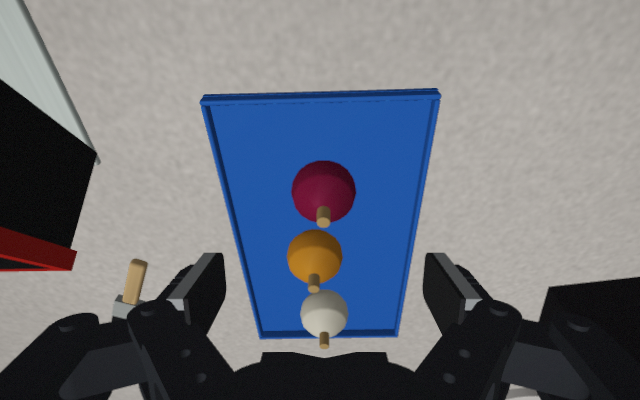

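The wrist view shows the red onion at (323,191), yellow at (314,257) and spare at (323,313). The fingers are symmetric around column 324.

```bash
python3 - <<'E'
from plan import *
f=np.load("pics/w0.npz");p=f["p"];c=dict(intrinsics=f["K"],view=f["V"],k1=float(f["k1"]))
hsv=cv2.cvtColor(p,cv2.COLOR_BGR2HSV);H,S,V=[hsv[...,i].astype(int) for i in range(3)]
for n,m in(("red",((H>160)|(H<5))&(S>100)),("yel",(H>10)&(H<30)&(S>170))):
    m=m.astype(np.uint8);m[:150]=0;m[300:]=0;m[:,:270]=0;m[:,380:]=0
    m=cv2.morphologyEx(m,cv2.MORPH_OPEN,np.ones((17,17)))
    cn=max(cv2.findContours(m,cv2.RETR_EXTERNAL,cv2.CHAIN_APPROX_NONE)[0],key=cv2.contourArea)
    e,r=cv2.minEnclosingCircle(cn);P=onplane(c,[e],.026)
    print(n,e,r,P,"radius mm",r/c["intrinsics"][0,0]*(c["view"]@np.r_[P[0],1])[2]*1e3)
E
```

```text
red (323.0, 191.56756591796875) 31.607452392578125 [[ 0.54853903 -0.34606945  0.026     ]] radius mm 25.226405313838626
yel (314.2635498046875, 256.0860290527344) 27.107145309448242 [[ 0.4754647  -0.33810385  0.026     ]] radius mm 25.136746672429272
```

```bash
python3 - <<'E'
from plan import *
go("grasp red",[.549,-.3457,.030],Rtool(20,0))
E
```

```text
grasp red TCP [ 0.5473 -0.3457  0.0253] turn [0.   0.01 0.02] then shift [ 0.03 -0.03  3.25] (shift in present axes [ 0.03 -0.03  3.25] )
```

```bash
python3 -m jog '[[0.03,-0.03,0.45,0,0,0],[0,0,0.4,0,0,0],[0,0,0.4,0,0,0],[0,0,0.4,0,0,0],[0,0,0.4,0,0,0],[0,0,0.4,0,0,0],[0,0,0.3,0,0,0],[0,0,0.3,0,0,0],[0,0,0.2,0,0,0],[0,0,0,0,0,0],[0,0,0,0,0,0]]'
python3 - <<'E'
from plan import *
go("grasp red",[.549,-.3457,.030],Rtool(20,0))
E
python3 -m jog '[[0,0,0,0,0,0],[0,0,0,0,0,0],[0,0,0,0,0,0],[0,0,0,0,0,0],[0,0,0,0,0,0],[0,0,0,0,0,0],[0,0,0,0,0,0],[0,0,0,0,0,0]]' 0
```

```text
time: 3.25
tool_pos: [0.5481, -0.346, 0.0265]
tool_rot: [3.093, 0.002, -0.543]
force: [0.4, -0.4, -0.8]
finger_gap: 0.0854
finger_force: 0.0
grasp red TCP [ 0.5473 -0.3457  0.0253] turn [ 0.01 -0.02  0.01] then shift [-0.01 -0.01  0.04] (shift in present axes [-0.01 -0.01  0.04] )
time: 4.05
tool_pos: [0.5486, -0.3461, 0.0272]
tool_rot: [3.093, 0.002, -0.541]
force: [1.3, 1.1, 5.2]
finger_gap: 0.0487
finger_force: 62.3
```

```bash
python3 -m jog '[[-0.03,0,-0.1,0,0,0],[-0.05,0,-0.15,0,0,0],[-0.1,0,-0.3,0,0,0],[-0.2,0,-0.5,0,0,0],[-0.2,0,-0.5,0,0,0],[-0.2,0,-0.5,0,0,0],[0,0,0,0,0,0],[0,0,0,0,0,0]]'
python3 - <<'E'
from plan import *
s=get_state();c=get_calibration("wrist");p,d=camera("wrist");cv2.imwrite("pics/w1.png",p);np.savez("pics/w1.npz",p=p,d=d,K=c["intrinsics"],V=c["view"],k1=c["k1"],tp=s["tool_pos"],tr=s["tool_rot"])
p,d=camera("side");c=get_calibration("side")
x=c["view"]@np.r_[s["tool_pos"],1];u=c["intrinsics"]@(x[:3]/x[2]);print(u)
u0,v0=int(u[0])-60,int(u[1])-60;w=cv2.imread("pics/w1.png")[150:400,180:480]
a=cv2.resize(p[v0:v0+120,u0:u0+120],(480,480),interpolation=cv2.INTER_CUBIC);b=cv2.resize(w,(320,267))
o=np.zeros((480,800,3),np.uint8);o[:,:480]=a;o[:267,480:]=b;cv2.imwrite("pics/v1.png",o)
E
```

```text
time: 4.85
tool_pos: [0.5466, -0.3459, 0.1142]
tool_rot: [3.093, 0.002, -0.543]
force: [-0.1, 0.3, -0.5]
finger_gap: 0.0486
finger_force: 62.0
[371.04578932 139.33893807   1.        ]
```

View pics/v1.png

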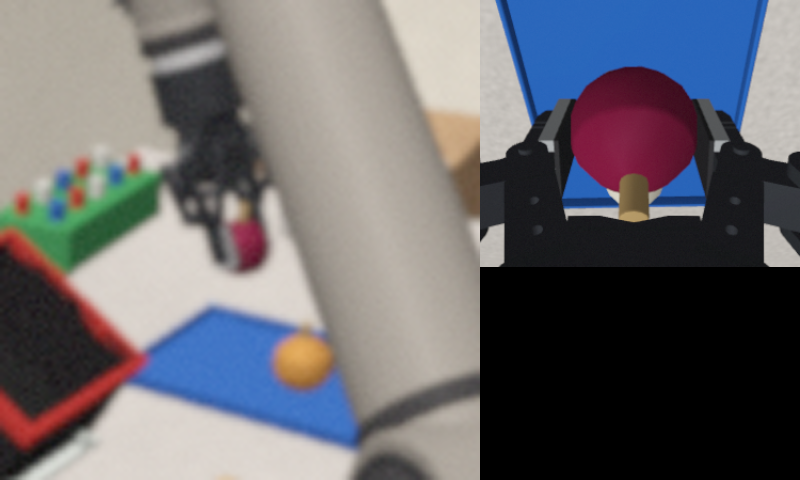

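The onion hangs upright between the pads (side crop (245,245)), and the neck lies towards the palm. Next I'll measure where it sits relative to the tool.

```bash
cat > held.py <<'E'
from plan import *
import sys
def held(fn,lo,hi):
    f=np.load(fn);p=f["p"];c=dict(intrinsics=f["K"],view=f["V"],k1=float(f["k1"]));Rt=R.from_rotvec(f["tr"])
    hsv=cv2.cvtColor(p,cv2.COLOR_BGR2HSV);H,S,V=[hsv[...,i].astype(int) for i in range(3)]
    m=((((H>lo)|(H<5)) if lo>hi else (H>lo)&(H<hi))&(S>110)&(V>40)).astype(np.uint8);m[:150]=0;m[350:]=0;m[:,:240]=0;m[:,400:]=0
    m=cv2.morphologyEx(m,cv2.MORPH_OPEN,np.ones((25,25)))
    cn=max(cv2.findContours(m,cv2.RETR_EXTERNAL,cv2.CHAIN_APPROX_NONE)[0],key=cv2.contourArea)
    e,r=cv2.minEnclosingCircle(cn);z=c["intrinsics"][0,0]*.0253/(r+.5)
    o=-c["view"][:3,:3].T@c["view"][:3,3];w=rays(c,[e])@c["view"][:3,:3]
    C=f["tp"]+Rt.apply([0,0,0])
    for zz in (z,z-.008,z+.008): print(fn,e,r,"range",zz,"centre rel. TCP in tool axes mm",(Rt.inv().apply(world(c,[e],[zz])[0]-f["tp"])*1e3).round(1))
    P=world(c,[[v for v in e]],[f["d"][int(e[1]),int(e[0])]]);print(" surface point rel TCP",(Rt.inv().apply(P[0]-f["tp"])*1e3).round(1), "cam dir in tool",Rt.inv().apply(w[0]/np.linalg.norm(w[0])).round(3))
if __name__=="__main__": held(sys.argv[1],int(sys.argv[2]),int(sys.argv[3]))
E
python3 held.py pics/w1.npz 160 5
python3 - <<'E'
from plan import *
print((Rtool(20,0).inv().apply(np.array([.549,-.3457,.027])-[.5486,-.3461,.0272])*1e3).round(1))
E
```

```text
pics/w1.npz (323.7530822753906, 272.0895080566406) 61.138389587402344 range 0.1369054455031956 centre rel. TCP in tool axes mm [ 3.1  0.5 -5.7]
pics/w1.npz (323.7530822753906, 272.0895080566406) 61.138389587402344 range 0.1289054455031956 centre rel. TCP in tool axes mm [  7.    0.5 -12.9]
pics/w1.npz (323.7530822753906, 272.0895080566406) 61.138389587402344 range 0.14490544550319562 centre rel. TCP in tool axes mm [-0.9  0.5  1.5]
 surface point rel TCP [ 11.2   0.5 -20.8] cam dir in tool [-0.479 -0.     0.878]
[ 0.4 -0.4  0.1]
```

```bash
cat > pot.py <<'E'
from plan import *
POT={"red":([.6345,-.0890,.0484],1.0),"yellow":([.6285,.1330,.0484],2.2)}
def target(n,pp):
    F,yaw=POT[n];A=R.from_euler("z",yaw,degrees=True)*R.from_euler("y",-32,degrees=True)
    go(n+str(pp),np.array(F)+A.apply(np.array(pp)/1e3),Rtool(-12,yaw),0)
    s=get_state();Rt=R.from_rotvec(s["tool_rot"])
    print("  TCP now in pot mm",(A.inv().apply(s["tool_pos"]-F)*1e3).round(1),"10mm down pot axis, tool units",(Rt.inv().apply(A.apply([0,0,-.01]))/.04).round(3))
E
python3 - <<'E'
from pot import *
target("red",[-40,0,150])
E
```

```text
red[-40, 0, 150] TCP [ 0.5211 -0.091   0.1544] turn [-0.03  6.41 -0.19] then shift [-0.28 -6.37 -1.13] (shift in present axes [-0.93 -6.36 -0.76] )
  TCP now in pot mm [ -44.8 -254.9  103.7] 10mm down pot axis, tool units [ 0.197 -0.002  0.154]
```

```bash
python3 -m jog '[[0,0,-0.5,0,0.4,0],[0,0,-0.5,0,0.7,0],[0,0,-0.5,0,0.9,0],[0,0,-0.5,0,0.9,0],[0,0,-0.4,0,0.9,-0.1],[0,0,-0.3,0,0.9,-0.1],[0,0,0,0,0.9,0],[0,0,0,0,0.6,0],[0,0,0,0,0.2,0],[0,0,0,0,0,0]]'
python3 - <<'E'
from pot import *
target("red",[-40,0,150])
E
```

```text
time: 5.95
tool_pos: [0.5694, -0.346, 0.2194]
tool_rot: [-3.122, -0.029, -0.33]
force: [-0.4, 0.2, -0.7]
finger_gap: 0.0488
finger_force: 62.1
red[-40, 0, 150] TCP [ 0.5211 -0.091   0.1544] turn [-0.   -0.01  0.01] then shift [-1.41 -6.39  1.36] (shift in present axes [-1.41 -6.4   1.36] )
  TCP now in pot mm [  31.6 -255.8  181.8] 10mm down pot axis, tool units [0.085 0.    0.235]
```

```bash
python3 -m jog '[[-0.1,-0.3,0,0,0,0],[-0.13,-0.6,0,0,0,0],[-0.13,-0.65,0,0,0,0],[-0.13,-0.65,0,0,0,0],[-0.13,-0.65,0,0,0,0],[-0.13,-0.65,0,0,0,0],[-0.13,-0.65,0,0,0,0],[-0.13,-0.65,0,0,0,0],[-0.13,-0.65,0.2,0,0,0],[-0.13,-0.5,0.2,0,0,0],[-0.1,-0.3,0.2,0,0,0],[-0.04,-0.15,0.2,0,0,0]]'
python3 -m jog '[[0,0,0.2,0,0,0],[0,0,0.2,0,0,0],[0,0,0.1,0,0,0],[0,0,0.06,0,0,0],[0,0,0,0,0,0],[0,0,0,0,0,0]]'
python3 - <<'E'
from pot import *
target("red",[-40,0,150]);target("red",[-40,0,30]);print(get_state()["force"])
s=get_state();c=get_calibration("wrist");p,d=camera("wrist");cv2.imwrite("pics/w2.png",p);np.savez("pics/w2.npz",p=p,d=d,K=c["intrinsics"],V=c["view"],k1=c["k1"],tp=s["tool_pos"],tr=s["tool_rot"])
E
python3 held.py pics/w2.npz 160 5
```

```text
time: 7.15
tool_pos: [0.5167, -0.0898, 0.1753]
tool_rot: [-3.122, -0.032, -0.329]
force: [-0.8, 0.1, 0.6]
finger_gap: 0.0489
finger_force: 62.1
time: 7.75
tool_pos: [0.5213, -0.091, 0.1539]
tool_rot: [-3.122, -0.029, -0.33]
force: [0.2, -0.7, 0.5]
finger_gap: 0.0486
finger_force: 62.1
red[-40, 0, 150] TCP [ 0.5211 -0.091   0.1544] turn [-0.   -0.01  0.01] then shift [-0.   -0.   -0.01] (shift in present axes [-0.   -0.   -0.01] )
  TCP now in pot mm [-40.1  -0.  149.5] 10mm down pot axis, tool units [0.085 0.    0.235]
red[-40, 0, 30] TCP [ 0.5847 -0.0899  0.0526] turn [-0.   -0.01  0.01] then shift [ 1.02 -0.    2.81] (shift in present axes [1.02 0.   2.81] )
  TCP now in pot mm [-40.1  -0.  149.5] 10mm down pot axis, tool units [0.085 0.    0.235]
[ 0.18610643 -0.69184955  0.53348861]
pics/w2.npz (323.7786560058594, 266.4346618652344) 63.182071685791016 range 0.132511882279824 centre rel. TCP in tool axes mm [ 7.5  0.5 -9.1]
pics/w2.npz (323.7786560058594, 266.4346618652344) 63.182071685791016 range 0.12451188227982399 centre rel. TCP in tool axes mm [ 11.3   0.5 -16.3]
pics/w2.npz (323.7786560058594, 266.4346618652344) 63.182071685791016 range 0.140511882279824 centre rel. TCP in tool axes mm [ 3.7  0.5 -1.8]
 surface point rel TCP [ 13.8   0.5 -21. ] cam dir in tool [-0.464 -0.     0.886]
```

View pics/w2.png

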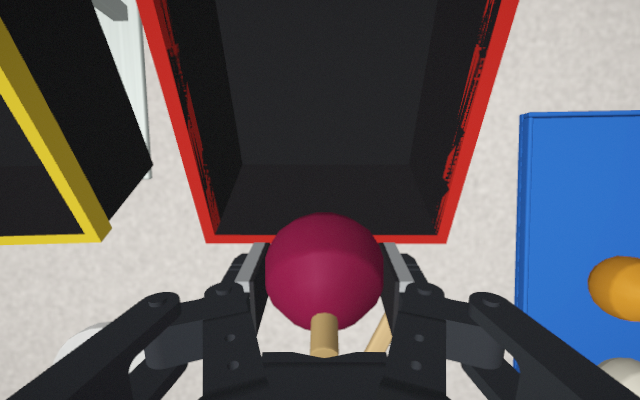

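The wrist view shows the red pot straight ahead of the held onion. Its inner front rim corners are near (218,235) and (437,235), and its floor/front-wall corners are near (243,165) and (410,165). I'll compare these with the predicted pot geometry.

```bash
python3 - <<'E'
from pot import *
f=np.load("pics/w2.npz");p=f["p"];c=dict(intrinsics=f["K"],view=f["V"],k1=float(f["k1"]))
F,yaw=POT["red"];A=R.from_euler("z",yaw,degrees=True)*R.from_euler("y",-32,degrees=True)
def px(q):
    w=np.array(F)+A.apply(np.array(q)/1e3);V=c["view"]
    return cv2.projectPoints(w[None],cv2.Rodrigues(V[:3,:3])[0],V[:3,3],c["intrinsics"],np.array([c["k1"],0,0,0.]))[0].ravel().round(1)
for q in([-70,70,88],[-70,-70,88],[-70,70,0],[-70,-70,0],[-77,77,88],[-77,-77,88],[-20,70,88],[-20,-70,88]):print(q,px(q))
g=cv2.cvtColor(p,cv2.COLOR_BGR2HSV);red=((g[...,0]<8)|(g[...,0]>170))&(g[...,1]>140)&(g[...,2]>90)
for u in(225,232,415,425): v=np.nonzero(red[200:260,u])[0];print("col",u,v.min()+200,v.max()+200)
for v in(100,150,190): 
    u=np.nonzero(red[v])[0];print("row",v,u.min(),u.max(),u[u<320].max(),u[u>320].min())
gray=cv2.GaussianBlur(cv2.cvtColor(p,cv2.COLOR_BGR2GRAY),(9,5),0).astype(float)
for u in(270,320,380): gg=np.diff(gray[130:200,u-10:u+10].mean(1));print("floor edge col",u,130+abs(gg).argmax())
# depth based: front wall plane & floor plane
d=f["d"];P=lambda sl:(A.inv().apply(world(c,np.c_[sl[1].ravel(),sl[0].ravel()],d[sl[0],sl[1]].ravel())-F)*1e3)
print("floor z",np.median(P(np.mgrid[60:150:5,270:390:5])[:,2]).round(1),"front wall x",np.median(P(np.mgrid[180:205:3,270:390:5])[:,0]).round(1))
print("side walls y",np.median(P(np.mgrid[100:150:5,216:226:2])[:,1]).round(1),np.median(P(np.mgrid[100:150:5,428:438:2])[:,1]).round(1))
E
```

```text
[-70, 70, 88] [211.9 229.4]
[-70, -70, 88] [434.1 229.7]
[-70, 70, 0] [240.3 160.1]
[-70, -70, 0] [406.3 160.4]
[-77, 77, 88] [203.1 237.6]
[-77, -77, 88] [442.9 237.9]
[-20, 70, 88] [193.8 159.8]
[-20, -70, 88] [452.2 160.2]
col 225 234 242
col 232 234 242
col 415 235 242
col 425 235 242
row 100 165 488 190 462
row 150 180 473 201 452
row 190 191 461 209 448
floor edge col 270 163
floor edge col 320 163
floor edge col 380 164
floor z 2.0 front wall x -72.2
side walls y 68.5 -71.8
```

The wrist check shows the pot about 3 mm nearer in x and 1.5 mm to -y than I had it. I'll correct the pot frame and descend.

```bash
sed -i 's/\[.6345,-.0890,.0484\]/[.6316,-.0905,.0486]/; s/\[.6285,.1330,.0484\]/[.6256,.1320,.0486]/' pot.py; python3 - <<'E'
from pot import *
target("red",[-40,0,28])
E
```

```text
red[-40, 0, 28] TCP [ 0.5828 -0.0914  0.0511] turn [-0.   -0.02  0.01] then shift [0.97 0.04 2.84] (shift in present axes [0.97 0.04 2.84] )
  TCP now in pot mm [-37.7   1.5 147.9] 10mm down pot axis, tool units [0.085 0.    0.235]
```

```bash
python3 -m jog '[[-0.05,0.04,0.02,0,0,0],[0.043,0,0.118,0,0,0],[0.085,0,0.235,0,0,0],[0.085,0,0.235,0,0,0],[0.085,0,0.235,0,0,0],[0.085,0,0.235,0,0,0],[0.085,0,0.235,0,0,0],[0.085,0,0.235,0,0,0],[0.085,0,0.235,0,0,0],[0.043,0,0.118,0,0,0],[0,0,0,0,0,0]]'
python3 -m jog '[[0.043,0,0.118,0,0,0],[0.043,0,0.118,0,0,0],[0.043,0,0.118,0,0,0],[0.043,0,0.118,0,0,0],[0.043,0,0.118,0,0,0],[0.043,0,0.118,0,0,0],[0.043,0,0.118,0,0,0],[0.02,0,0.06,0,0,0],[0,0,0,0,0,0],[0,0,0,0,0,0]]'
python3 - <<'E'
from pot import *
target("red",[-40,0,23]);print(get_state()["force"])
E
```

```text
time: 8.9
tool_pos: [0.5617, -0.0914, 0.0838]
tool_rot: [-3.122, -0.029, -0.328]
force: [0.1, 0.7, -0.3]
finger_gap: 0.0483
finger_force: 62.1
time: 9.9
tool_pos: [0.5816, -0.0911, 0.0526]
tool_rot: [-3.122, -0.029, -0.329]
force: [0.9, -0.0, -1.6]
finger_gap: 0.0485
finger_force: 62.1
red[-40, 0, 23] TCP [ 0.5855 -0.0913  0.0469] turn [-0.   -0.01  0.01] then shift [0.06 0.01 0.16] (shift in present axes [0.06 0.01 0.16] )
  TCP now in pot mm [-40.2   0.3  29.9] 10mm down pot axis, tool units [0.085 0.    0.235]
[ 0.92011257 -0.00179968 -1.59226244]
```

```bash
Z='[0,0,0,0,0,0]'
python3 -m jog '[[0.0085,0,0.0235,0,0,0],[0.0085,0,0.0235,0,0,0],[0.0085,0,0.0235,0,0,0],[0.0085,0,0.0235,0,0,0],[0,0,0,0,0,0],[0,0,0,0,0,0]]' | egrep 'pos|force:'
python3 -m jog '[[0.0043,0,0.0118,0,0,0],[0.0043,0,0.0118,0,0,0],[0,0,0,0,0,0],[0,0,0,0,0,0]]' | egrep 'pos|force:'
python3 -c "from pot import *;target('red',[-40,0,23])"
```

```text
tool_pos: [0.5837, -0.0911, 0.0492]
force: [0.7, 0.1, -0.7]
finger_force: 62.1
tool_pos: [0.5843, -0.0911, 0.0484]
force: [-0.5, -0.6, 0.1]
finger_force: 62.1
red[-40, 0, 23] TCP [ 0.5855 -0.0913  0.0469] turn [-0.   -0.01  0.01] then shift [0.02 0.01 0.04] (shift in present axes [0.02 0.01 0.04] )
  TCP now in pot mm [-40.2   0.3  24.9] 10mm down pot axis, tool units [0.085 0.    0.235]
```

```bash
for i in 1 2; do python3 -m jog '[[0.0043,0,0.0118,0,0,0],[0,0,0,0,0,0],[0,0,0,0,0,0]]' | egrep 'pos|force: \['; done
python3 -c "
from plant import *;import numpy as np
print(np.mean([get_state()['force'] for _ in range(5)],0))"
```

```text
tool_pos: [0.5846, -0.0911, 0.048]
force: [0.7, -1.0, -0.5]
tool_pos: [0.5848, -0.0911, 0.0475]
force: [0.1, -0.0, -0.3]
[ 0.09883018 -0.03004798 -0.25402448]
```

```bash
python3 -m jog '[[0.0043,0,0.0118,0,0,0],[0,0,0,0,0,0],[0,0,0,0,0,0]]' | egrep 'pos|force: \['
python3 -m jog '[[0.0043,0,0.0118,0,0,0],[0,0,0,0,0,0],[0,0,0,0,0,0]]' | egrep 'pos|force: \['
```

```text
tool_pos: [0.5851, -0.0911, 0.0471]
force: [-1.2, -0.1, -0.9]
tool_pos: [0.5851, -0.091, 0.0471]
force: [-2.9, -0.3, 6.1]
```

Contact is clear, with about 6 N along the pot axis. I'll ease off a fraction and release.

```bash
python3 -m jog '[[-0.0034,0,-0.0094,0,0,0],[0,0,0,0,0,0],[0,0,0,0,0,0]]' | egrep 'pos|force: \['
python3 -m jog '[[0,0,0,0,0,0],[0,0,0,0,0,0],[0,0,0,0,0,0],[0,0,0,0,0,0],[0,0,0,0,0,0],[0,0,0,0,0,0]]' 0.76
python3 - <<'E'
from pot import *
p,d=camera("wrist");cv2.imwrite("pics/w3.png",p)
E
```

```text
tool_pos: [0.5852, -0.0911, 0.0471]
force: [-1.2, -0.3, 2.0]
time: 13.0
tool_pos: [0.5852, -0.091, 0.047]
tool_rot: [-3.122, -0.029, -0.33]
force: [-1.2, 0.1, 0.5]
finger_gap: 0.0649
finger_force: 0.0
```

View pics/w3.png

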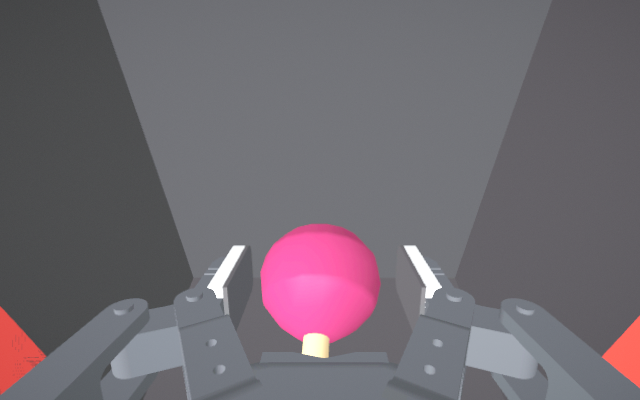

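Released. The onion (320,283) rests on the floor by the front wall, both pads are clear of it, and force is about zero. I'll retreat along the pot axis.

```bash
python3 -m jog '[[-0.021,0,-0.059,0,0,0],[-0.021,0,-0.059,0,0,0],[-0.043,0,-0.118,0,0,0],[-0.085,0,-0.235,0,0,0],[-0.085,0,-0.235,0,0,0],[-0.085,0,-0.235,0,0,0],[-0.085,0,-0.235,0,0,0],[-0.085,0,-0.235,0,0,0],[-0.085,0,-0.235,0,0,0],[-0.17,0,-0.47,0,0,0],[-0.17,0,-0.47,0,0,0],[-0.17,0,-0.47,0,0,0]]'
python3 -m jog '[[0,0,-0.5,0,0,0],[0,0,-0.5,0,0,0],[0,0,-0.5,0,0,0],[0,0,-0.2,0,0,0],[0,0,0,0,0,0],[0,0,0,0,0,0]]' 1
python3 - <<'E'
from plan import *
Rg=Rtool(20,0);on=np.array([.476,-.3375,.030])
go("above yel",on-.13*Rg.as_matrix()[:,2],Rg)
p,d=camera("top");np.savez("pics/top1.npz",p=p,d=d);c=get_calibration("top")
q=p[110:215,205:405];cv2.imwrite("pics/crop1.png",cv2.resize(q,None,fx=4,fy=4,interpolation=cv2.INTER_CUBIC))
E
```

```text
time: 14.25
tool_pos: [0.5157, -0.0923, 0.1583]
tool_rot: [-3.122, -0.029, -0.329]
force: [0.6, 0.3, 0.6]
finger_gap: 0.0646
finger_force: 0.0
time: 14.85
tool_pos: [0.5019, -0.0925, 0.2232]
tool_rot: [-3.122, -0.029, -0.328]
force: [-0.5, 0.3, -0.4]
finger_gap: 0.0855
finger_force: 0.0
above yel TCP [ 0.5188 -0.3375  0.1475] turn [ 0.01 -6.4   0.22] then shift [1.04 6.12 1.64] (shift in present axes [-0.09  6.13  1.91] )
```

View pics/crop1.png

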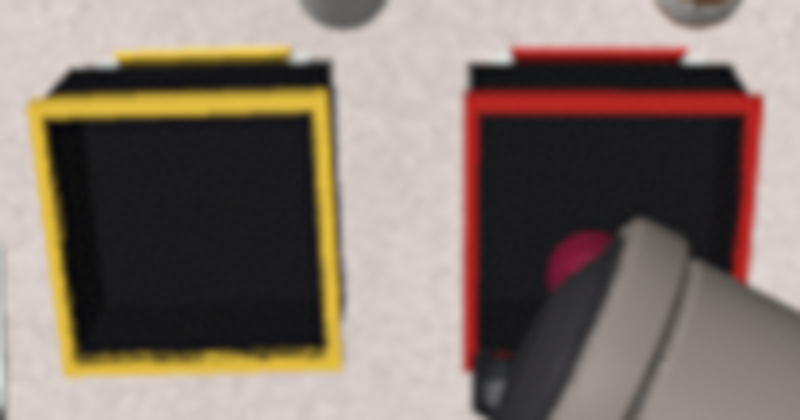

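The red onion is in the red pot (crop (585,262)), partly hidden by the arm. Next, the yellow onion.

```bash
python3 -m jog '[[0,0.3,0,0,0,0],[0,0.6,0,0,0,0],[0,0.6,0,0,0,0],[0,0.6,0,0,0,0],[0,0.6,0,0,0,0],[0,0.6,0,0,0,0],[0,0.6,0,0,0,0],[0,0.6,0,0,0,0],[0,0.6,0,0,0,0],[0,0.6,0,0,0,0],[0,0.4,0,0,0,0]]' | egrep 'time|pos'
python3 -m jog '[[0,0,0,0,-0.7,0],[0,0,0,0,-0.9,0.1],[0,0,0,0,-0.9,0.1],[0,0,0,0,-0.9,0],[0,0,0,0,-0.9,0],[0,0,0,0,-0.9,0],[0,0,0,0,-0.8,0],[0,0,0,0,-0.4,0],[0,0,0,0,0,0],[0,0,0,0,0,0]]' | egrep 'time|pos'
python3 - <<'E'
from plan import *
Rg=Rtool(20,0);on=np.array([.476,-.3375,.030])
go("above yel",on-.13*Rg.as_matrix()[:,2],Rg)
go("grasp yel",on,Rg)
s=get_state();c=get_calibration("wrist");p,d=camera("wrist")
hsv=cv2.cvtColor(p,cv2.COLOR_BGR2HSV);H,S,V=[hsv[...,i].astype(int) for i in range(3)]
m=((H>10)&(H<30)&(S>170)).astype(np.uint8);m[:,:250]=0;m[:,400:]=0
m=cv2.morphologyEx(m,cv2.MORPH_OPEN,np.ones((17,17)))
cn=max(cv2.findContours(m,cv2.RETR_EXTERNAL,cv2.CHAIN_APPROX_NONE)[0],key=cv2.contourArea)
e,r=cv2.minEnclosingCircle(cn);P=onplane(c,[e],.026);print(e,r,P,r/c["intrinsics"][0,0]*(c["view"]@np.r_[P[0],1])[2]*1e3)
E
```

```text
time: 16.0
tool_pos: [0.5062, -0.3388, 0.2227]
time: 17.0
tool_pos: [0.5067, -0.3367, 0.2231]
above yel TCP [ 0.5188 -0.3375  0.1475] turn [-0.02 -0.01  0.02] then shift [0.93 0.02 1.67] (shift in present axes [0.93 0.03 1.67] )
grasp yel TCP [ 0.4743 -0.3375  0.0253] turn [-0.02 -0.01  0.02] then shift [0.93 0.02 4.92] (shift in present axes [0.92 0.03 4.92] )
(325.4178771972656, 135.21498107910156) 25.950223922729492 [[ 0.47709495 -0.33834014  0.026     ]] 24.904993539089716
```

```bash
python3 -m jog '[[0.3,0.02,0.4,0,0,0],[0.3,0.02,0.5,0,0,0],[0.34,0,0.5,0,0,0],[0,0,0.3,0,0,0],[0,0,0,0,0,0]]' | egrep 'time|pos'
python3 -m jog '[[0,0,0.4,0,0,0],[0,0,0.4,0,0,0],[0,0,0.4,0,0,0],[0,0,0.4,0,0,0],[0,0,0.4,0,0,0],[0,0,0.4,0,0,0],[0,0,0.3,0,0,0],[0,0,0.3,0,0,0],[0,0,0.15,0,0,0],[0,0,0,0,0,0],[0,0,0,0,0,0]]'
python3 - <<'E'
from plan import *
go("grasp yel",[.4765,-.338,.030],Rtool(20,0))
E
```

```text
time: 17.55
tool_pos: [0.5174, -0.3375, 0.1447]
time: 18.65
tool_pos: [0.4763, -0.3382, 0.0291]
tool_rot: [-3.094, -0.002, 0.543]
force: [-0.2, 0.8, 0.2]
finger_gap: 0.0857
finger_force: 0.0
grasp yel TCP [ 0.4748 -0.338   0.0253] turn [-0.   -0.02  0.02] then shift [-0.   -0.01  0.1 ] (shift in present axes [-0.   -0.01  0.1 ] )
```

```bash
python3 -m jog '[[0,0,0.06,0,0,0],[0,0,0,0,0,0],[0,0,0,0,0,0],[0,0,0,0,0,0]]' | egrep 'pos|force'
python3 -m jog '[[0,0,0,0,0,0],[0,0,0,0,0,0],[0,0,0,0,0,0],[0,0,0,0,0,0],[0,0,0,0,0,0],[0,0,0,0,0,0],[0,0,0,0,0,0],[0,0,0,0,0,0]]' 0
python3 -m jog '[[-0.03,0,-0.1,0,0,0],[-0.05,0,-0.15,0,0,0],[-0.1,0,-0.3,0,0,0],[-0.2,0,-0.5,0,0,0],[-0.2,0,-0.5,0,0,0],[-0.2,0,-0.5,0,0,0],[0,0,-0.5,0,0,0],[0,0,-0.5,0,0,0],[0,0,-0.5,0,0,0],[0,0,-0.4,0,0,0],[0,0,0,0,0,0],[0,0,0,0,0,0]]'
python3 - <<'E'
from pot import *
s=get_state();c=get_calibration("wrist");p,d=camera("wrist");cv2.imwrite("pics/w4.png",p);np.savez("pics/w4.npz",p=p,d=d,K=c["intrinsics"],V=c["view"],k1=c["k1"],tp=s["tool_pos"],tr=s["tool_rot"])
target("yellow",[-40,0,150])
E
python3 held.py pics/w4.npz 8 30
```

```text
tool_pos: [0.4753, -0.338, 0.0266]
force: [-0.7, 0.5, 0.9]
finger_force: 0.0
time: 19.85
tool_pos: [0.4754, -0.3381, 0.027]
tool_rot: [-3.094, -0.002, 0.543]
force: [0.1, 0.1, 5.1]
finger_gap: 0.0485
finger_force: 62.3
time: 21.05
tool_pos: [0.4995, -0.338, 0.1857]
tool_rot: [-3.093, -0.003, 0.544]
force: [0.4, 0.8, -1.2]
finger_gap: 0.0488
finger_force: 62.0
yellow[-40, 0, 150] TCP [0.5123 0.1276 0.1546] turn [-0.05  6.4  -0.43] then shift [  0.6  -11.62   0.9 ] (shift in present axes [  0.59 -11.64   0.62] )
  TCP now in pot mm [ -50.2 -464.7  192.2] 10mm down pot axis, tool units [ 0.197 -0.004  0.154]
pics/w4.npz (323.5, 281.0) 69.13945007324219 range 0.12117601700885999 centre rel. TCP in tool axes mm [  7.7   0.4 -20.8]
pics/w4.npz (323.5, 281.0) 69.13945007324219 range 0.11317601700885999 centre rel. TCP in tool axes mm [ 11.8   0.4 -27.9]
pics/w4.npz (323.5, 281.0) 69.13945007324219 range 0.12917601700886 centre rel. TCP in tool axes mm [  3.5   0.4 -13.6]
 surface point rel TCP [  70.2    0.5 -128.9] cam dir in tool [-0.501 -0.001  0.866]
```

```bash
python3 -m jog '[[0,0,-0.4,0,0.4,0],[0,0,-0.4,0,0.7,0],[0,0,-0.4,0,0.9,0],[0,0,-0.2,0,0.9,-0.1],[0,0,0,0,0.9,-0.1],[0,0,0,0,0.9,-0.1],[0,0,0,0,0.9,-0.1],[0,0,0,0,0.6,0],[0,0,0,0,0.2,0],[0,0,0,0,0,0]]' | egrep 'time|pos'
python3 - <<'E'
from pot import *
target("yellow",[-40,0,150])
E
```

```text
time: 22.1
tool_pos: [0.515, -0.3384, 0.2398]
yellow[-40, 0, 150] TCP [0.5123 0.1276 0.1546] turn [-0.01 -0.01 -0.04] then shift [ -0.07 -11.64   2.16] (shift in present axes [ -0.11 -11.64   2.17] )
  TCP now in pot mm [  -7.7 -465.8  230.3] 10mm down pot axis, tool units [ 0.085 -0.     0.235]
```

```bash
python3 -m jog '[[0,-0.3,0,0,0,0],[0,-0.6,0,0,0,0],[0,-0.8,0,0,0,0],[0,-0.8,0,0,0,0],[0,-0.8,0,0,0,0],[0,-0.8,0,0,0,0],[0,-0.8,0,0,0,0],[0,-0.8,0,0,0,0],[0,-0.8,0,0,0,0],[0,-0.8,0,0,0,0],[0,-0.8,0,0,0,0],[0,-0.8,0,0,0,0]]' | egrep 'time|pos'
python3 -m jog '[[0,-0.8,0,0,0,0],[0,-0.7,0,0,0,0],[0,-0.5,0,0,0,0],[0,-0.35,0,0,0,0],[0,-0.15,0.2,0,0,0],[-0.05,-0.04,0.4,0,0,0],[-0.05,0,0.4,0,0,0],[0,0,0.4,0,0,0],[0,0,0.4,0,0,0],[0,0,0.3,0,0,0],[0,0,0,0,0,0],[0,0,0,0,0,0]]'
python3 - <<'E'
from pot import *
target("yellow",[-40,0,150])
s=get_state();c=get_calibration("wrist");p,d=camera("wrist");cv2.imwrite("pics/w5.png",p);np.savez("pics/w5.npz",p=p,d=d,K=c["intrinsics"],V=c["view"],k1=c["k1"],tp=s["tool_pos"],tr=s["tool_rot"])
F,yaw=POT["yellow"];A=R.from_euler("z",yaw,degrees=True)*R.from_euler("y",-32,degrees=True)
P=lambda sl:(A.inv().apply(world(c,np.c_[sl[1].ravel(),sl[0].ravel()],d[sl[0],sl[1]].ravel())-F)*1e3)
print("floor z",np.median(P(np.mgrid[60:150:5,270:390:5])[:,2]).round(1),"front wall x",np.median(P(np.mgrid[180:205:3,270:390:5])[:,0]).round(1))
for v in(100,125,150):
    q1,q2=P(np.mgrid[v:v+1,216:226:2]),P(np.mgrid[v:v+1,428:438:2]);print(v,"side walls",np.median(q1,0).round(1),np.median(q2,0).round(1))
q=P(np.mgrid[60:150:5,270:390:5]);k=np.linalg.lstsq(np.c_[q[:,:2],np.ones(len(q))],q[:,2],rcond=None)[0];print("floor slopes deg",np.degrees(k[:2]))
E
```

```text
time: 23.3
tool_pos: [0.5023, 0.0198, 0.24]
time: 24.5
tool_pos: [0.5126, 0.1198, 0.157]
tool_rot: [-3.118, -0.056, -0.329]
force: [-0.4, -0.5, -0.4]
finger_gap: 0.0486
finger_force: 62.1
yellow[-40, 0, 150] TCP [0.5123 0.1276 0.1546] turn [-0.01 -0.01 -0.03] then shift [-0.01 -0.2   0.06] (shift in present axes [-0.01 -0.2   0.06] )
  TCP now in pot mm [-38.7  -7.9 152. ] 10mm down pot axis, tool units [0.085 0.    0.235]
floor z -0.3 front wall x -68.9
100 side walls [-17.2  69.9   1.4] [  3.8 -70.4  61. ]
125 side walls [-32.2  69.9  13. ] [ -7.4 -70.2  70.2]
150 side walls [-47.5  70.   24.1] [-18.6 -70.4  79.2]
floor slopes deg [7.11705676 0.29895792]
```

View pics/w5.png

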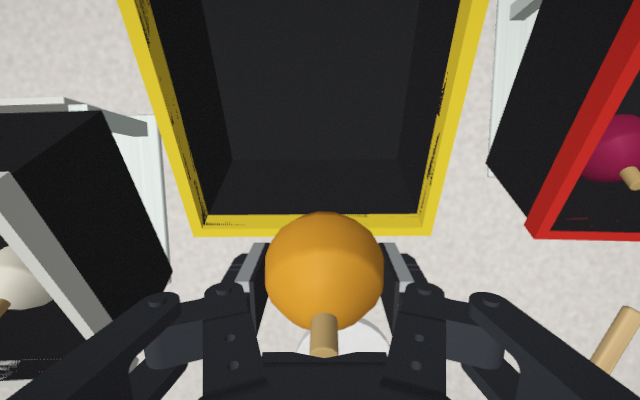

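The yellow onion is held like the red one. The pot floor's front edge is at row 159, and the red onion is still in its pot at the right (615,150). I'll recheck the floor fit away from the edges.

```bash
python3 - <<'E'
from pot import *
for fn,n in(("w2","red"),("w5","yellow")):
    f=np.load(f"pics/{fn}.npz");d=f["d"];c=dict(intrinsics=f["K"],view=f["V"],k1=float(f["k1"]))
    F,yaw=POT[n];A=R.from_euler("z",yaw,degrees=True)*R.from_euler("y",-32,degrees=True)
    P=lambda sl:(A.inv().apply(world(c,np.c_[sl[1].ravel(),sl[0].ravel()],d[sl[0],sl[1]].ravel())-F)*1e3)
    for a,b in((10,40),(40,70),(70,100),(100,130),(130,155)):print(n,a,np.median(P(np.mgrid[a:b:3,270:390:5]),0).round(1),end=" ")
    for a,b in((168,176),(176,186),(186,200),(200,208)):print(" wall",np.median(P(np.mgrid[a:b:2,260:390:5]),0).round(1),end=" ")
    print()
E
```

```text
red 10 [35.8 -1.2  0.5] red 40 [18.1  0.3  0.4] red 70 [-3.1 -1.5  0.3] red 100 [-25.6  -1.7   0.3] red 130 [-49.8   0.1   0.2]  wall [-69.9   2.1  11.8]  wall [-69.8   2.5  25.8]  wall [-69.8   1.9  41.8]  wall [-69.8   0.6  55.5] 
yellow 10 [34.7 -9.2 -0.1] yellow 40 [ 15.9 -10.9   0. ] yellow 70 [ -5.6 -11.   -0.2] yellow 100 [-28.   -9.2  -0.3] yellow 130 [-53.2 -11.2  -0.4]  wall [-68.9  -7.   20.2]  wall [-69.   -8.9  32.9]  wall [-68.9  -7.1  49. ]  wall [-68.9  -7.3  62.4]
```

```bash
python3 -m jog '[[0,-0.1,0,0,0,0],[0,-0.1,0,0,0,0],[0,0,0,0,0,0],[0.043,0,0.118,0,0,0],[0.085,0,0.235,0,0,0],[0.085,0,0.235,0,0,0],[0.085,0,0.235,0,0,0],[0.085,0,0.235,0,0,0],[0.085,0,0.235,0,0,0],[0.085,0,0.235,0,0,0],[0.043,0,0.118,0,0,0],[0,0,0,0,0,0]]' | egrep 'time|pos|force'
python3 -c "from pot import *;target('yellow',[-39.5,0,30])"
```

```text
time: 25.75
tool_pos: [0.5493, 0.1291, 0.0968]
force: [-1.0, 0.0, -1.8]
finger_force: 62.1
yellow[-39.5, 0, 30] TCP [0.5762 0.1301 0.0531] turn [-0.01  0.   -0.03] then shift [0.43 0.   1.21] (shift in present axes [0.43 0.   1.21] )
  TCP now in pot mm [-39.2   0.1  81.3] 10mm down pot axis, tool units [0.086 0.    0.235]
```

```bash
python3 -m jog '[[0.043,0,0.118,0,0,0],[0.043,0,0.118,0,0,0],[0.043,0,0.118,0,0,0],[0.043,0,0.118,0,0,0],[0.043,0,0.118,0,0,0],[0.043,0,0.118,0,0,0],[0.043,0,0.118,0,0,0],[0.043,0,0.118,0,0,0],[0.043,0,0.118,0,0,0],[0.04,0,0.11,0,0,0],[0,0,0,0,0,0],[0,0,0,0,0,0]]' | egrep 'time|pos|force'
python3 -m jog '[[0.0085,0,0.0235,0,0,0],[0.0085,0,0.0235,0,0,0],[0.0085,0,0.0235,0,0,0],[0.0085,0,0.0235,0,0,0],[0.0085,0,0.0235,0,0,0],[0,0,0,0,0,0],[0,0,0,0,0,0]]' | egrep 'pos|force: \['
python3 -c "from pot import *;target('yellow',[-39.5,0,23])"
```

```text
time: 26.95
tool_pos: [0.5758, 0.1302, 0.0553]
force: [0.0, 0.1, -0.9]
finger_force: 62.1
tool_pos: [0.5784, 0.1304, 0.0511]
force: [0.6, -0.8, -1.2]
yellow[-39.5, 0, 23] TCP [0.5799 0.1302 0.0472] turn [-0.02 -0.01 -0.03] then shift [0.02 0.   0.1 ] (shift in present axes [0.02 0.   0.1 ] )
  TCP now in pot mm [-38.7   0.2  27.2] 10mm down pot axis, tool units [0.085 0.    0.235]
```

```bash
python3 -m jog '[[0.0043,0,0.0118,0,0,0],[0.0043,0,0.0118,0,0,0],[0.0043,0,0.0118,0,0,0],[0.0043,0,0.0118,0,0,0],[0,0,0,0,0,0],[0,0,0,0,0,0]]' | egrep 'pos|force: \['
python3 -m jog '[[0.0043,0,0.0118,0,0,0],[0.0043,0,0.0118,0,0,0],[0,0,0,0,0,0],[0,0,0,0,0,0]]' | egrep 'pos|force: \['
python3 -c "from pot import *;target('yellow',[-39.5,0,23])"
```

```text
tool_pos: [0.5795, 0.1304, 0.0495]
force: [-0.2, -0.2, -0.4]
tool_pos: [0.58, 0.1304, 0.0486]
force: [0.7, -0.5, -0.6]
yellow[-39.5, 0, 23] TCP [0.5799 0.1302 0.0472] turn [-0.02 -0.01 -0.03] then shift [-0.01  0.    0.03] (shift in present axes [-0.01  0.    0.03] )
  TCP now in pot mm [-38.7   0.2  24.2] 10mm down pot axis, tool units [0.085 0.    0.235]
```

```bash
for i in 1 2; do python3 -m jog '[[0.0043,0,0.0118,0,0,0],[0,0,0,0,0,0],[0,0,0,0,0,0]]' | egrep 'pos|force: \['; done
```

```text
tool_pos: [0.5803, 0.1304, 0.0482]
force: [0.2, 0.2, -1.6]
tool_pos: [0.5805, 0.1304, 0.0477]
force: [-0.2, -0.2, -0.1]
```

```bash
python3 -m jog '[[0.0034,0,0.0094,0,0,0],[0,0,0,0,0,0],[0,0,0,0,0,0]]' | egrep 'pos|force: \['
```

```text
tool_pos: [0.5808, 0.1304, 0.0474]
force: [0.5, -0.6, -0.1]
```

```bash
python3 -c "from pot import *;target('yellow',[-39.5,0,23])"
```

```text
yellow[-39.5, 0, 23] TCP [0.5799 0.1302 0.0472] turn [-0.02 -0.01 -0.03] then shift [-0.02  0.    0.  ] (shift in present axes [-0.02  0.    0.  ] )
  TCP now in pot mm [-38.6   0.2  22.8] 10mm down pot axis, tool units [0.085 0.    0.235]
```

```bash
python3 -m jog '[[0.0034,0,0.0094,0,0,0],[0,0,0,0,0,0],[0,0,0,0,0,0]]' | egrep 'pos|force: \['
```

```text
tool_pos: [0.5809, 0.1304, 0.0473]
force: [-2.7, -0.5, 2.6]
```

Gentle contact of about 4 N. Easing off slightly and releasing.

```bash
python3 -m jog '[[-0.0017,0,-0.0047,0,0,0],[0,0,0,0,0,0],[0,0,0,0,0,0]]' | egrep 'pos|force: \['
python3 -m jog '[[0,0,0,0,0,0],[0,0,0,0,0,0],[0,0,0,0,0,0],[0,0,0,0,0,0],[0,0,0,0,0,0],[0,0,0,0,0,0]]' 0.76
python3 -m jog '[[-0.021,0,-0.059,0,0,0],[-0.021,0,-0.059,0,0,0],[-0.043,0,-0.118,0,0,0],[-0.085,0,-0.235,0,0,0],[-0.085,0,-0.235,0,0,0],[-0.085,0,-0.235,0,0,0],[-0.085,0,-0.235,0,0,0],[-0.085,0,-0.235,0,0,0],[-0.085,0,-0.235,0,0,0],[-0.17,0,-0.47,0,0,0],[-0.17,0,-0.47,0,0,0],[-0.17,0,-0.47,0,0,0]]'
python3 -m jog '[[0,0,-0.5,0,0,0],[0,0,-0.5,0,0,0],[0,0,-0.5,0,0,0],[-0.5,0,-0.5,0,0,0],[-0.7,0,-0.3,0,0,0],[-0.7,0,0,0,0,0],[-0.7,0,0,0,0,0],[-0.3,0,0,0,0,0],[0,0,0,0,0,0],[0,0,0,0,0,0]]'
python3 - <<'E'
from pot import *
p,d=camera("top");q,_=camera("side");print(get_state()["time"])
o=np.zeros((600,800,3),np.uint8);o[:340]=cv2.resize(p[110:300,110:510],(800,380))[:340];o[340:]=cv2.resize(q[120:300,170:490],(460,260))[:, :1].repeat(800,1)*0
o[340:,:460]=cv2.resize(q[120:300,170:490],(460,260));cv2.imwrite("pics/fin.png",o)
E
```

```text
tool_pos: [0.5809, 0.1304, 0.0473]
force: [-2.1, -0.4, 1.3]
time: 30.75
tool_pos: [0.5809, 0.1304, 0.0472]
tool_rot: [-3.118, -0.056, -0.329]
force: [-0.1, 0.5, -0.6]
finger_gap: 0.0651
finger_force: 0.0
time: 31.95
tool_pos: [0.5114, 0.1277, 0.1585]
tool_rot: [-3.118, -0.056, -0.329]
force: [-0.2, 0.4, 0.8]
finger_gap: 0.0649
finger_force: 0.0
time: 32.95
tool_pos: [0.3808, 0.1229, 0.2241]
tool_rot: [-3.118, -0.056, -0.332]
force: [0.8, -0.4, 0.4]
finger_gap: 0.0647
finger_force: 0.0
33.05
```

View pics/fin.png

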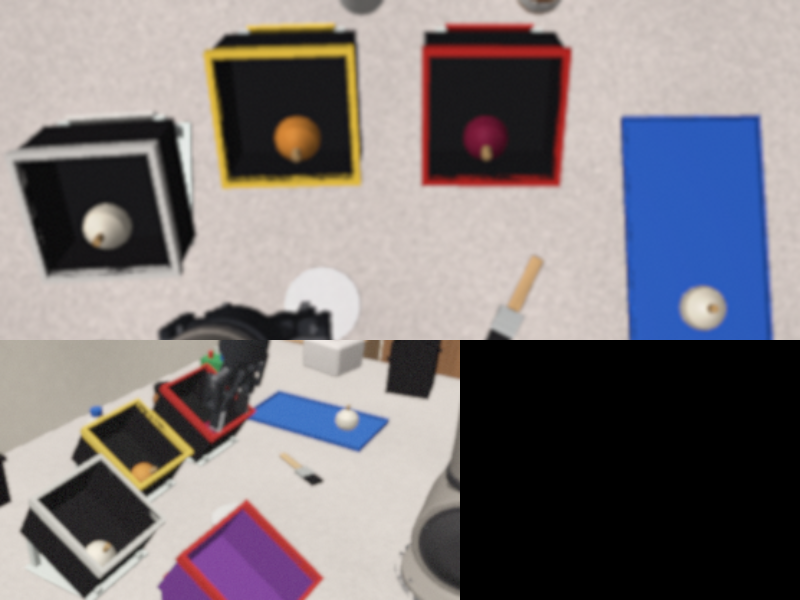

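Both onions rest at the bottom of their pots, yellow at (297,138) and red at (486,137) in the top crop. The spare, the planted onion and the bystanders look undisturbed, and the arm is clear of everything.

```bash
python3 -c "
from plant import *
print(hand_in())"
```

```text
the job is handed in; nothing more can be done
None
```

The red onion is in the red-rimmed pot and the yellow onion is in the yellow-rimmed pot, each lowered to light floor contact (about 7 N and 4 N) and released there; nothing else looked moved in the final pictures, and I handed the job in at about 33 s.

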